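# Re-home a ratcheted sample carousel and index it two clicks

## Robot

A 6-joint arm with a two-finger parallel gripper is mounted at the origin on a cart in front of the work surface, level with it; the furniture and walls round the work are solid. World frame = base frame: x ahead of the robot, y to its left, z up, the work surface at z = 0. Lengths are in mm, angles in rad, forces in N, time in s.
With the tool pointing down it reaches from about 400 to 925 mm from the base axis. Payload 12.5 kg.
Tool frame: the origin (TCP) lies at the very end of the fingers, on their centre line; the grasp point (between the pads) lies 19 mm behind it; z points along the fingers, y is the line along which they close (so a half turn about z gives the same grasp; the last joint's range is limited). The gripper opens to 95 mm and grips with 3 to 60 N. Pads are 20 mm wide; open, the fingers measure 119 mm over their backs; the gripper's body (75 mm by 180 mm) begins 59 mm behind the grasp point.
Start: joints at [1.086, 0.491, 1.559, -0, 1.092, -0.106], TCP at [231.114, 580.718, 214.661] pointing down, gripper open.
Joint ranges: [-3.1, 3.1], [-0.84, 2.19], [0.05, 2.79], [-1.13, 4.28], [0.06, 2.93], [-2.69, 2.69]. Speed limits (rad/s): [2.22, 2.22, 2.79, 3.14, 3.14, 3.14].

## Interface

Orientations are given as [roll, pitch, yaw] about the fixed x, y, z axes, in that order (R = Rz(yaw) Ry(pitch) Rx(roll)).
In Python, from cell import state, imaging, env, spot_in, mark_of gives the robot as it stands. The module is installed in compiled form; this text tells all that it offers.
- The arm moves only by the tool step_arm, never from a script. Its argument "increments" is a list of rows, each an object with "slide": the shift along the tool's x, y, z in m, a list of three; "roll": the turn about the tool's z in rad. A call has 1 to 5 rows; each row is the pose to reach, as a shift and turn from the pose commanded when the call began, along the tool's axes at that moment; what a row does not reach only later rows make up. A row lasts 1/8 s, in which the tool goes at most 62.5 mm and 10.7 degrees, less where a joint would pass 70% of its speed; a pose out of reach is approached as far as the arm can. A call with a gripper value outside its range is refused whole. "fingers" is the opening, from 0 (shut) to 1 (fully open), set as the call begins (left out, the last holds). The fingers move at their own pace and stop on an object; the grip force is fixed at half the most. Time passes only in rows, so rows that repeat a pose let the fingers close. It gives the time, the measured TCP pose, the force, the opening and the grip force at its end, in the units of the state.
- state(): the state, without advancing time (a new reading comes with each control period).
- imaging.read_camera(name): name is "scene" or "side" or "wrist"; returns a dict with "color" (400x640x3 uint8, red, green, blue), "z_map" (400x640 float32, mm along the optical axis (not along the pixel's ray), 0 where there is no reading), "intrinsics" (3x3 intrinsics, pixels), "camera_from_world" (4x4, takes a point from world to camera coordinates). Camera axes: x right, y up, looking along -z (the intrinsics and any distortion apply to the point x, -y, -z); pixel columns grow to the right and rows downward; lengths in mm; the calibration is good to about 2 mm. The wrist camera is an equidistant fisheye: a pixel r from the principal point sees the ray r / f radians off the axis. A picture is of the moment at which its call begins.
- env.job_done(): hands the job in; it is judged then, once.
Trained networks look in the newest picture that a camera, given by its name, has taken for a name from the list of things; names that differ only in an ending like _2 or _b are one class to them, and where a whole thing is asked for, a point or a joint stands for the part that bears it (a point fixed in the world has none). Each returns a list of dicts, best first, with "confidence" (0 to 1); they miss things now and then, are a little off and sometimes report something else, mostly with a low value. They report only what shows in the picture. A call takes as long as a camera call.
- spot_in(camera, target): "bbox" ([left, top, right, bottom] in pixels, round what is visible of it).
- mark_of(camera, target): "uv" ([column, row] in pixels: a listed point, or the origin of a listed thing).
The state is a dict: "t": time; "joints": joint angles; "qvel": joint speeds; "tau": joint torques, N m; "eef_pos": TCP position; "tcp_rot": TCP orientation; "ft_force": force on the tool from outside, world axes, zero at the start; "moment": the same for the moment, N m; "opening": opening from 0.0 (shut) to 1.0 (fully open); "grip_force": force on a finger pad.
Only numpy, scipy, OpenCV 4.12 (cv2) and the standard library are available. Lean on these libraries where they do the work, as an engineer would, in place of code of your own. Each camera call takes 0.05 s, during which the arm holds its last target. There are 200 camera calls.

## Task

The sample carousel was wound too far: flip its pawl over by the red ball so that it stays clear of the teeth, then turn the black knob back (clockwise) until the wheel bears lightly (a few newtons) against the red home stop. Drop the pawl back into the teeth and advance the knob (counter-clockwise) two clicks, one at a time, after each click easing the wheel back until you feel it bear just as lightly on the pawl; never force the wheel against the stop or the pawl, and leave it standing at the second click with the pawl down and the other things undisturbed.

Things in the scene. Friction and masses are not known exactly. Their poses are not given: they have to be found in the camera images.
- carousel: Fixed grey round base (216 mm across, 14 mm high) of the sample carousel; origin on the bench under the wheel's axis, z up. Its -x side carries the aluminium pawl bracket (x -111 to -103, y 21 to 76 mm, 63 mm high). A yellow pointer over the rim shows the wheel's place.
- wheel: White wheel, 180 mm across, top 30 mm above the bench, turning about the vertical axis through its origin (same as the base's). 18 saw teeth 6 mm high on its rim (radius 75 to 90 mm), small vials at radius 56 mm (68 mm high), a red lug on the rim, a black knob on a central stem. Marks that pass under the yellow pointer: red = home, green = second click.
- knob_grip (a point): Centre of the black round ribbed knob (38 mm diameter, 92 to 122 mm above the bench) on the wheel's axis, 107 mm above the bench; grip it across here from above, at any yaw. It is round: a light grip can slip on it. A grip of 30 N turns it well.
- wheel_turn (a joint): Turn of wheel and knob, rad, growing counter-clockwise seen from above (= advance); 0 where the red lug touches the home stop. A tooth bears back on the pawl near 0.349*n - 0.05: first click 0.30, second 0.65, third 1.00; just past these the pawl drops in, between them it rides up a ramp. Wheel friction about 0.12 N m, no spring: it stays where it is left.
- pawl: Brass pawl on a level pin along the base's x axis, 52 mm above the bench; origin on the pin, at (-82, 34) mm in the base's frame. Its nose reaches to the base's -y and down into the teeth, a stalk with a red ball reaches up. Its weight (0.12 kg) works it. Pushed by the ball to the base's +y past balance (about 0.8 rad) it falls over and stays clear; pushed back past it, it falls in, in about 1 s.
- pawl_ball (a point): Centre of the red ball (18 mm) on the pawl's stalk, 45 mm from the pin. Engaged: 86 mm above the bench, 29 mm to the base's -y of the pin; clear: about 89 mm above the bench, 25 mm to its +y. A light sideways push (about 1 N) moves it.
- pawl_hinge (a joint): Angle of the pawl in rad: about 0 to 0.05 with the nose down at the root of a tooth, up to about 0.25 as it rides over a tooth, 1.3 flipped over, clear and at rest.
- home_stop: Red upright pin (8 mm in diameter) fixed to the base at radius 96 mm, top 35 mm above the bench; the wheel's red lug meets it at wheel_turn 0. Turning moment beyond friction, divided by 0.09 m, is the force on it; on the pawl likewise at 0.08 m. Both are rigid: turning 0.01 rad on after contact adds some 3 to 6 N.
- beaker_big: Bystander: glass beaker, 82 mm wide, 112 mm high, loose.
- notebook: Bystander: green notebook 210 x 153 x 16 mm lying loose.
- boat: Bystander: white weighing boat 50 x 50 x 11 mm, loose.
- pen: Bystander: blue and white marker pen, 127 mm, lying loose.

How it is judged (in metres and radians):
On the way, in this order (a step that is already met when the one before it is completed fails the run):
1. the pawl is flipped over, clear of the teeth, and stays (value of joint pawl_hinge above 1 rad), for 0.3 s.
2. with the pawl clear, the wheel is turned back and bears on the home stop with more than 1.5 N (value of joint pawl_hinge above 1 rad and value of joint wheel_turn below 0.04 rad and contact force between wheel and home_stop above 1.5 N), for 0.1 s.
3. the pawl is down in the teeth again, the wheel still at home (before the first click) (value of joint pawl_hinge below 0.12 rad and value of joint wheel_turn below 0.15 rad), for 0.3 s.
4. first click: the wheel bears back on the pawl with more than 2 N (value of joint pawl_hinge below 0.12 rad and value of joint wheel_turn between 0.24 and 0.36 rad and contact force between wheel and pawl above 2 N), for 0.1 s.
5. second click: the wheel bears back on the pawl with more than 2 N (value of joint pawl_hinge below 0.12 rad and value of joint wheel_turn between 0.59 and 0.71 rad and contact force between wheel and pawl above 2 N), for 0.1 s.
At the end, for the whole second after the job is handed in: The wheel rests at the second click (wheel_turn 0.59 to 0.71 rad) with the pawl down in the teeth (pawl_hinge below 0.12 rad), turning slower than 0.05 rad/s (value of joint pawl_hinge below 0.12 rad and value of joint wheel_turn between 0.59 and 0.71 rad and velocity of joint wheel_turn between -0.05 and 0.05 rad/s); the robot touches nothing.
It fails at once if the wheel is forced against the pawl with more than 14 N (contact force between wheel and pawl above 14 N).
It fails at once if the wheel is forced against the home stop with more than 12 N (contact force between wheel and home_stop above 12 N).
It fails at once if a bystander is moved by more than 30 mm (distance of any of beaker_big, notebook, boat, pen from where it was at the start of the episode above 0.03 m).
It also fails if it takes over 72 s, if anything falls off the work surface, if the arm or the gripper's body presses on something with over 40 N, if the wrist force passes 120 N, or if a joint passes its speed limit or range.

## Working session

There is one attempt and no reset: what is moved stays moved. The work goes in short steps, Python scripts to look and compute and a tool call to move; the robot and the scene stay as the last step left them, time stands still between calls to the robot, and variables do not carry over. Pictures are saved under pics/ and viewed, at most 10 in all, crops included, and the job is handed in when it is done.

Besides the shell and the picture viewer there is one more tool, called after "Emit:" by a JSON object that holds its "name" and its "arguments", one argument or row to a line. step_arm: Moves the arm, as the interface text tells. Its arguments: {"type":"object","properties":{"increments":{"type":"array"},"fingers":{"type":"number"}},"required":["increments"]}

```bash
mkdir -p pics
cat > h.py <<'E'
import numpy as np, cv2
from cell import state, imaging, env, spot_in, mark_of
def ray(c,uv,fish=False):
    K=np.array(c["intrinsics"]);T=np.array(c["camera_from_world"])
    x=(uv[0]-K[0,2])/K[0,0];y=(uv[1]-K[1,2])/K[1,1]
    if fish:
        r=np.hypot(x,y);s=np.sin(r)/max(r,1e-9);d=np.array([x*s,-y*s,-np.cos(r)])
    else: d=np.array([x,-y,-1.])
    R=T[:3,:3];o=-R.T@T[:3,3];return o,R.T@d
def atz(c,uv,z,fish=False):
    o,d=ray(c,uv,fish);return o+d*(z-o[2])/d[2]
def atdepth(c,uv):
    z=c["z_map"][int(round(uv[1])),int(round(uv[0]))];o,d=ray(c,uv);return o+d*z
def save(c,name): cv2.imwrite("pics/"+name,cv2.cvtColor(c["color"],cv2.COLOR_RGB2BGR))
E
cat > a.py <<'E'
from h import *
np.set_printoptions(precision=1,suppress=True)
print(state())
Z={"knob_grip":107,"carousel":0,"pawl_ball":86,"pawl":52,"home_stop":17,"wheel":30}
ims=[]
for n in ["scene","side"]:
    c=imaging.read_camera(n);ims.append(c["color"]);print(n,"cam",ray(c,(320,200))[0])
    for t,z in Z.items():
        for m in mark_of(n,t)[:2]:
            print(t,np.array(m["uv"]),round(m["confidence"],2),"atz",atz(c,m["uv"],z),"dep",atdepth(c,m["uv"]))
    for t in ["beaker_big","notebook","boat","pen"]:
        for m in spot_in(n,t)[:1]:
            b=m["bbox"];print(t,np.array(b),round(m["confidence"],2),atdepth(c,((b[0]+b[2])/2,(b[1]+b[3])/2)))
    save(c,n+"0.png")
E
python3 a.py
```

```text
{'t': 0.0, 'joints': array([ 1.1,  0.5,  1.6,  0. ,  1.1, -0.1]), 'qvel': array([ 0., -0., -0.,  0., -0.,  0.]), 'tau': array([ -0. , -61.3, -25.8,   0.1,   0. ,  -0. ]), 'eef_pos': array([231. , 580.5, 214.1]), 'tcp_rot': array([-3.1, -0. ,  2.8]), 'ft_force': array([ 0.1, -0.4, -0.4]), 'moment': array([-0.,  0., -0.]), 'grip_force': 0.0, 'opening': 0.9996450211902329}
scene cam [-154.1 -515.9 1154.6]
knob_grip [324.3 201.7] 0.62 atz [560.6  32.1 107. ] dep [550.4  24.3 121.9]
carousel [322.6 220.8] 0.64 atz [558.1  35.7   0. ] dep [541.1  22.5  27.6]
pawl_ball [315.6 221.7] 0.51 atz [487.1  10.4  86. ] dep [479.7   4.3  98.3]
pawl [310.6 227.8] 0.37 atz [476.3  23.6  52. ] dep [491.1  36.3  26.1]
wheel [323.2 222.3] 0.67 atz [535.7  15.5  30. ] dep [537.   16.6  27.8]
beaker_big [266.5 138.3 284.8 171.2] 0.91 [644.3 341.8  84.3]
notebook [193.1 152.6 250.7 199.3] 0.77 [469.  474.8  17.9]
side cam [-164.  -140.1  933.9]
knob_grip [338.2 198.1] 0.78 atz [562.7  39.4 107. ] dep [547.8  35.7 124. ]
pawl_ball [338.9 232. ] 0.68 atz [470.6   8.2  86. ] dep [512.2  17.9  30.5]
pawl [331.5 233.6] 0.5 atz [484.4  31.   52. ] dep [472.4  27.8  68.4]
wheel [335.7 226.3] 0.97 atz [528.3  32.   30. ] dep [527.6  31.8  31. ]
wheel [246.4 171.4] 0.17 atz [641.1 354.9  30. ] dep [630.9 348.6  41.5]
beaker_big [234.  139.6 259.3 178.4] 0.78 [634.9 343.7  90.5]
notebook [152.7 173.5 208.  235.4] 0.67 [468.5 486.1  11.1]
boat [451.6 252.9 470.5 271.2] 0.6 [ 544.2 -311.6    4.7]
pen [422.8 274.4 443.  317. ] 0.57 [ 415.6 -254.8   11.4]
```

Run:
```python
import cv2,numpy as np
a=cv2.imread("pics/scene0.png")[165:265,265:385];b=cv2.imread("pics/side0.png")[165:265,265:385+15]
a=cv2.resize(a,None,fx=3.3,fy=5.5*0.6,interpolation=2)
b=cv2.resize(b,None,fx=5.5,fy=5.5,interpolation=2)
a=cv2.imread("pics/scene0.png")[165:265,265:385];a=cv2.resize(a,None,fx=3,fy=3,interpolation=2)
b=cv2.imread("pics/side0.png")[165:265,270:400];b=cv2.resize(b,None,fx=3,fy=3,interpolation=2)
cv2.imwrite("pics/c0.png",np.hstack([a,b]))
```

```text
(no output)
```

View pics/c0.png

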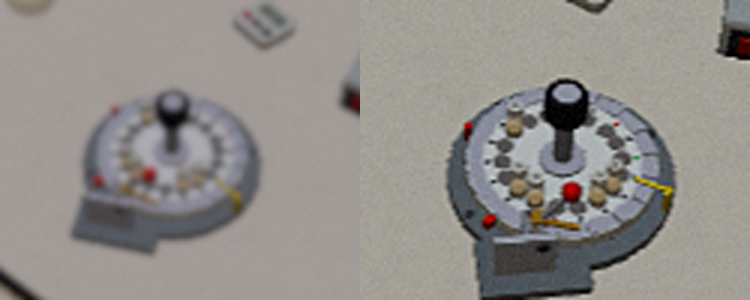

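View pics/side0.png

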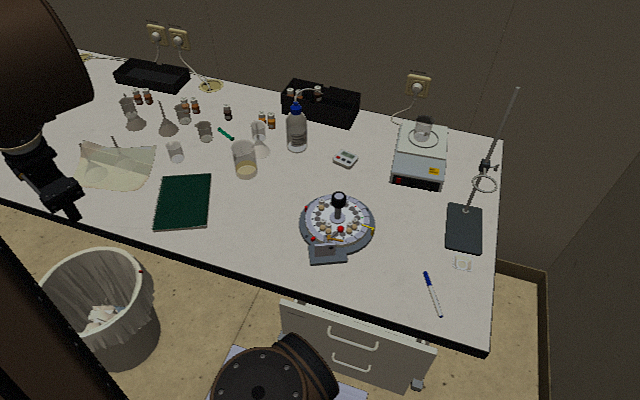

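```bash
cat >> h.py <<'E'
np.set_printoptions(precision=3,suppress=True)
def go(x,y,z,s=None):
    """slide (m) in tool axes to reach world xyz (mm), and yaw"""
    from scipy.spatial.transform import Rotation as Ro
    s=s or state();R=Ro.from_euler("xyz",s["tcp_rot"]).as_matrix()
    return R.T@(np.array([x,y,z])-s["eef_pos"])/1000
E
python3 - <<'E'
from h import *
c=imaging.read_camera("side")
for n,uv,z in [("ball",(340.7,228.7),90),("knobtop",(339,195.7),122),("r1",(306.3,207.7),32),("r2",(313.3,238.7),32),("ptr",(368,226.7),35)]:
    print(n,atz(c,uv,z))
s=state();print(s["tcp_rot"],go(480,80,300))
c=imaging.read_camera("wrist");print(c["camera_from_world"],c["intrinsics"],ray(c,(320,200),True))
E
```

```text
ball [479.244   6.229  90.   ]
knobtop [558.362  36.631 122.   ]
r1 [562.914 130.399  32.   ]
r2 [466.694  75.528  32.   ]
ptr [552.748 -52.625  35.   ]
[3.142 0.    2.763] [-0.416 -0.373 -0.085]
[[   0.369    0.929   -0.    -623.699]
 [  -0.888    0.352   -0.297   34.914]
 [  -0.275    0.11     0.955 -391.491]
 [   0.       0.       0.       1.   ]] [[309.707   0.    319.51 ]
 [  0.    309.707 207.06 ]
 [  0.      0.      1.   ]] (array([153.421, 610.324, 383.995]), array([ 0.256, -0.1  , -0.962]))
```

Emit:
{"name": "step_arm", "arguments": {
  "increments": [
    {"slide":[-0.043,-0.042,0.003],"roll":0},
    {"slide":[-0.086,-0.084,0.006],"roll":0},
    {"slide":[-0.129,-0.126,0.009],"roll":0},
    {"slide":[-0.172,-0.168,0.012],"roll":0},
    {"slide":[-0.215,-0.21,0.015],"roll":0}
  ],
  "fingers": 0
}}

```text
t: 1.82
eef_pos: [353.8, 304.4, 199.8]
tcp_rot: [3.141, 0.0, 2.763]
ft_force: [1.1, 0.0, -0.0]
opening: 0.531
grip_force: 0.0
```

Emit:
{"name": "step_arm", "arguments": {
  "increments": [
    {"slide":[-0.043,-0.042,0.003],"roll":-0.15},
    {"slide":[-0.086,-0.084,0.006],"roll":-0.3},
    {"slide":[-0.129,-0.126,0.009],"roll":-0.45},
    {"slide":[-0.172,-0.168,0.012],"roll":-0.6},
    {"slide":[-0.215,-0.21,0.015],"roll":-0.8}
  ]
}}

```text
t: 2.45
eef_pos: [471.2, 41.6, 185.5]
tcp_rot: [-3.141, 0.001, -2.761]
ft_force: [1.2, 0.2, -0.4]
opening: 0.025
grip_force: 0.0
```

```bash
cat > b.py <<'E'
from h import *
s=state();print(s["t"],s["eef_pos"],s["tcp_rot"],s["joints"],s["ft_force"],s["opening"])
c=imaging.read_camera("wrist");save(c,"w1.png")
for t,z in {"knob_grip":107,"pawl_ball":86,"pawl":52,"home_stop":17,"wheel":30,"carousel":0}.items():
    for m in mark_of("wrist",t)[:2]: print(t,np.array(m["uv"]),round(m["confidence"],2),atz(c,m["uv"],z,True))
print(go(496,-25,180))
E
python3 b.py
```

```text
2.45 [471.167  41.649 185.469] [-3.141  0.001 -2.761] [-0.052  0.314  1.956  0.     0.871 -2.003] [ 1.155  0.205 -0.371] 0.02479854987970277
pawl_ball [280.4 205.8] 0.63 [483.165   6.207  86.   ]
pawl [312.4 191.6] 0.58 [468.326  30.933  52.   ]
wheel [292.8 243.4] 0.9 [539.134  33.968  30.   ]
carousel [291.3 243.7] 0.69 [553.704  34.662   0.   ]
[ 0.001 -0.074  0.005]
```

View pics/w1.png

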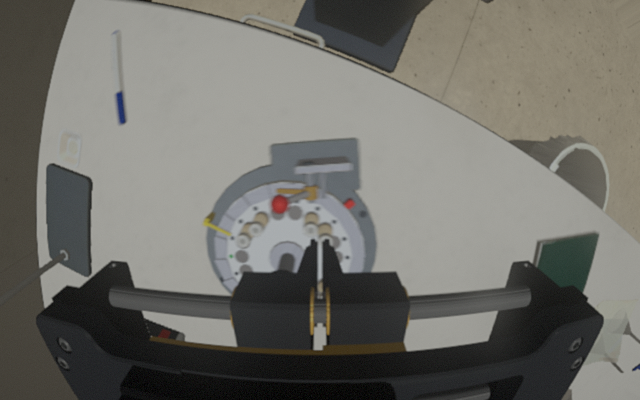

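Emit:
{"name": "step_arm", "arguments": {
  "increments": [
    {"slide":[0.004,-0.058,0.0],"roll":0},
    {"slide":[0.004,-0.058,0.02],"roll":0},
    {"slide":[0.004,-0.058,0.06],"roll":0},
    {"slide":[0.004,-0.058,0.098],"roll":0},
    {"slide":[0.004,-0.058,0.102],"roll":0}
  ]
}}

```text
t: 3.42
eef_pos: [486.9, -10.6, 81.9]
tcp_rot: [3.14, -0.003, -2.765]
ft_force: [0.2, 0.4, 0.7]
opening: 0.007
grip_force: 0.0
```

```bash
sed -i 's/w1.png/w2.png/' b.py; python3 b.py
```

```text
3.425 [486.918 -10.618  81.878] [ 3.14  -0.003 -2.765] [-0.158  0.496  2.024  0.     0.626 -2.105] [0.235 0.404 0.675] 0.00726694600045661
knob_grip [ 48.  162.3] 0.46 [ 486.751 -198.127  107.   ]
pawl_ball [352.2 260.6] 0.94 [480.831   6.352  86.   ]
pawl [385.9 235. ] 0.67 [468.462  30.858  52.   ]
pawl [ 47.6 160.7] 0.16 [ 514.796 -257.982   52.   ]
home_stop [420.1 332.7] 0.42 [562.518 127.05   17.   ]
[-0.002 -0.015 -0.096]
```

View pics/w2.png

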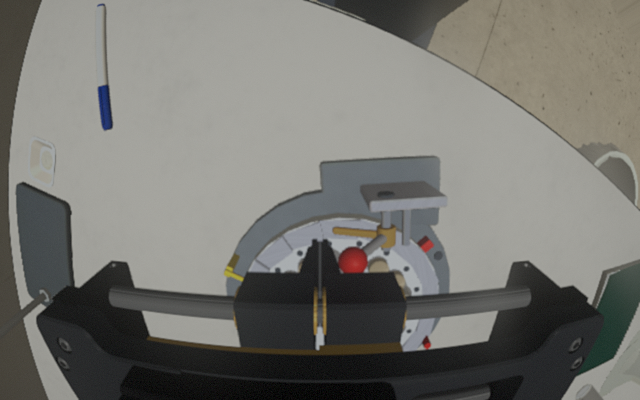

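Emit:
{"name": "step_arm", "arguments": {
  "increments": [
    {"slide":[0,0.009,0],"roll":0},
    {"slide":[0,0.018,0],"roll":0},
    {"slide":[0,0.027,0],"roll":0},
    {"slide":[0,0.035,0],"roll":0},
    {"slide":[0,0.043,0],"roll":0}
  ]
}}

```text
t: 4.4
eef_pos: [471.8, 28.9, 83.3]
tcp_rot: [3.141, -0.0, -2.766]
ft_force: [-0.0, -0.6, -0.4]
opening: 0.005
grip_force: 0.1
```

```bash
sed -i 's/w2.png/w3.png/;s/:86,/:89,/' b.py; python3 b.py
```

```text
4.4 [471.76   28.875  83.272] [ 3.141 -0.    -2.766] [-0.079  0.478  2.059  0.     0.605 -2.025] [-0.037 -0.554 -0.358] 0.005410218772150117
pawl_ball [347.4 261. ] 0.98 [466.199  42.803  89.   ]
pawl [325.2 233.9] 0.98 [468.608  30.235  52.   ]
home_stop [ 30.  162.1] 0.69 [ 530.583 -290.795   17.   ]
[-0.003 -0.058 -0.097]
```

Emit:
{"name": "step_arm", "arguments": {
  "increments": [
    {"slide":[0,0.005,0],"roll":0},
    {"slide":[0,0.008,0],"roll":0},
    {"slide":[0,0.008,-0.02],"roll":0},
    {"slide":[0,0.008,-0.06],"roll":0},
    {"slide":[0,0.008,-0.09],"roll":0}
  ]
}}

```text
t: 5.38
eef_pos: [469.3, 35.8, 174.6]
tcp_rot: [-3.141, 0.001, -2.766]
ft_force: [0.4, 0.4, 0.5]
opening: 0.004
grip_force: 0.0
```

Emit:
{"name": "step_arm", "arguments": {
  "increments": [
    {"slide":[-0.05,-0.02,-0.005],"roll":0},
    {"slide":[-0.1,-0.02,-0.01],"roll":0},
    {"slide":[-0.1,-0.02,-0.01],"roll":0}
  ],
  "fingers": 1
}}

```text
t: 5.75
eef_pos: [571.8, 54.6, 183.1]
tcp_rot: [-3.141, 0.001, -2.765]
ft_force: [-0.5, -0.1, -0.5]
opening: 0.263
grip_force: 0.0
```

```bash
sed -i 's/w3.png/w4.png/' b.py; python3 b.py; python3 -c "
from h import *
print(go(559,36,180))
for n in ['side','scene']:
    c=imaging.read_camera(n)
    for t,z in [('knob_grip',107),('pawl_ball',89),('wheel',0)]:
        for m in mark_of(n,t)[:1]: print(n,t,m['confidence'],atz(c,m['uv'],z))
"
```

```text
5.75 [571.801  54.58  183.116] [-3.141  0.001 -2.765] [-0.02   0.453  1.723  0.     0.964 -1.967] [-0.485 -0.132 -0.46 ] 0.26266501437590856
knob_grip [305.2 193.3] 0.67 [558.284  34.83  107.   ]
pawl_ball [366.2  87.9] 0.61 [458.475  49.989  89.   ]
pawl_ball [308.9 168.7] 0.58 [541.329  30.866  89.   ]
pawl [337.8  94.8] 0.84 [470.471  31.309  52.   ]
home_stop [389.1 205.8] 0.63 [560.08  134.223  17.   ]
wheel [309.8 169.7] 0.75 [552.626  34.066  30.   ]
carousel [307.9 170.1] 0.77 [559.34   33.292   0.   ]
[ 0.097 -0.046  0.003]
[ 0.016 -0.013  0.003]
side knob_grip 0.81 [561.541  36.236 107.   ]
side pawl_ball 0.67 [573.956  43.021  89.   ]
side wheel 0.89 [554.389  39.843   0.   ]
scene knob_grip 0.84 [565.644  46.755 107.   ]
scene pawl_ball 0.45 [465.001  60.424  89.   ]
scene wheel 0.88 [553.005  41.879   0.   ]
```

View pics/w4.png

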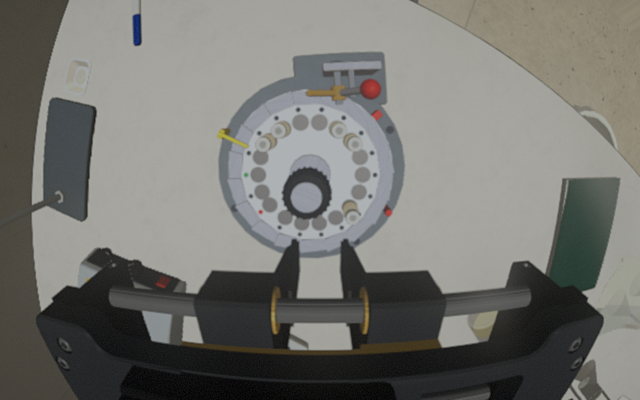

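Emit:
{"name": "step_arm", "arguments": {
  "increments": [
    {"slide":[0.016,-0.013,0.003],"roll":0},
    {"slide":[0.016,-0.013,0.003],"roll":0},
    {"slide":[0.016,-0.013,0.003],"roll":0},
    {"slide":[0.016,-0.013,0.003],"roll":0},
    {"slide":[0.016,-0.013,0.003],"roll":0}
  ]
}}

```text
t: 7.12
eef_pos: [559.7, 35.9, 180.3]
tcp_rot: [3.142, 0.0, -2.766]
ft_force: [-0.4, -1.0, -0.3]
opening: 1.001
grip_force: 0.0
```

Run:
```python
from h import *
s=state();print(s["t"],s["eef_pos"],s["tcp_rot"],s["opening"],go(559,35.5,88),s["moment"])
c=imaging.read_camera("wrist");save(c,"w5.png")
for t,z in {"knob_grip":107,"home_stop":17,"carousel":0}.items():
    for m in mark_of("wrist",t)[:1]: print(t,np.array(m["uv"]),round(m["confidence"],2),atz(c,m["uv"],z,True))
h=cv2.cvtColor(c["color"],cv2.COLOR_RGB2HSV)
for nm,lo,hi in [("red",(0,130,60),(8,255,255)),("red2",(172,130,60),(180,255,255)),("green",(45,90,40),(85,255,255)),("yel",(22,140,80),(35,255,255))]:
    n,l,st,ce=cv2.connectedComponentsWithStats(cv2.inRange(h,lo,hi))
    for i in range(1,n):
        p=atz(c,ce[i],31,True)-[559,35.5,31]
        if st[i,4]>1 and np.hypot(*p[:2])<160: print(nm,ce[i],st[i,4],p[:2],np.hypot(*p[:2]),np.degrees(np.arctan2(p[1],p[0]))-24)
```

```text
7.125 [559.658  35.883 180.289] [ 3.142  0.    -2.766] 1.0005576656455495 [ 0.001 -0.     0.092] [0.057 0.021 0.054]
home_stop [323.4 186.4] 0.63 [554.104  36.478  17.   ]
carousel [323.2 184.5] 0.61 [555.779  37.102   0.   ]
red [385.59  110.465] 273 [-106.711   29.105] 110.6091504783615 140.74386703627812
red [388.34  132.321] 53 [-86.861  40.715] 95.92964332737154 130.88581225185524
red [398.296 228.556] 27 [ 5.759 96.092] 96.26471410075581 62.57039729056322
red [272.   228.25] 4 [ 57.186 -35.858] 67.49817723994987 -56.089615116847526
green [257.286 192.   ] 7 [ 23.69  -64.348] 68.57079861307585 -93.78836732767195
yel [240.221 154.821] 95 [ -8.064 -94.861] 95.20271957630676 -118.85904060584798
```

Emit:
{"name": "step_arm", "arguments": {
  "increments": [
    {"slide":[0,0,0.05],"roll":0},
    {"slide":[0,0,0.092],"roll":0},
    {"slide":[0,0,0.092],"roll":0}
  ]
}}

```text
t: 7.7
eef_pos: [558.3, 35.8, 86.2]
tcp_rot: [3.139, -0.005, -2.766]
ft_force: [-0.9, 0.3, 0.9]
opening: 0.998
grip_force: 0.0
```

Emit:
{"name": "step_arm", "arguments": {
  "increments": [
    {"slide":[0,0,0],"roll":0},
    {"slide":[0,0,0],"roll":0},
    {"slide":[0,0,0],"roll":0},
    {"slide":[0,0,0],"roll":0},
    {"slide":[0,0,0],"roll":0}
  ],
  "fingers": 0
}}

```text
t: 8.32
eef_pos: [559.7, 35.7, 88.5]
tcp_rot: [-3.141, 0.0, -2.766]
ft_force: [0.8, -0.7, 0.8]
opening: 0.531
grip_force: 0.0
```

Emit:
{"name": "step_arm", "arguments": {
  "increments": [
    {"slide":[0,0,0],"roll":0},
    {"slide":[0,0,0],"roll":0},
    {"slide":[0,0,0],"roll":0}
  ]
}}

```text
t: 8.7
eef_pos: [558.6, 37.9, 88.3]
tcp_rot: [3.138, -0.001, -2.767]
ft_force: [-4.3, 16.9, 3.7]
opening: 0.393
grip_force: 30.0
```

```bash
cat > s.py <<'E'
from h import *
s=state();print(s["t"],s["eef_pos"],s["tcp_rot"],s["opening"],s["grip_force"],"F",s["ft_force"],"M",s["moment"])
E
python3 s.py
```

```text
8.7 [558.596  37.861  88.271] [ 3.138 -0.001 -2.767] 0.3934102770229622 30.000925362110138 F [-4.331 16.87   3.744] M [ 3.039  0.688 -0.152]
```

Emit:
{"name": "step_arm", "arguments": {
  "increments": [
    {"slide":[0,0.002,0],"roll":0},
    {"slide":[0,0.002,0],"roll":0},
    {"slide":[0,0.002,0],"roll":0}
  ]
}}

```text
t: 9.07
eef_pos: [558.6, 37.9, 88.3]
tcp_rot: [3.141, -0.0, -2.766]
ft_force: [-2.3, 6.1, 1.9]
opening: 0.393
grip_force: 30.0
```

```bash
python3 s.py
```

```text
9.075 [558.58   37.945  88.286] [ 3.141 -0.    -2.766] 0.3925951073899381 30.000556111335754 F [-2.298  6.111  1.868] M [ 1.358  0.44  -0.054]
```

Emit:
{"name": "step_arm", "arguments": {
  "increments": [
    {"slide":[0,0.001,0],"roll":0.1},
    {"slide":[0,0.001,0],"roll":0.25},
    {"slide":[0,0.001,0],"roll":0.4},
    {"slide":[0,0.001,0],"roll":0.55},
    {"slide":[0,0.001,0],"roll":0.65}
  ]
}}

```text
t: 9.7
eef_pos: [558.7, 37.0, 88.3]
tcp_rot: [-3.14, 0.001, 2.863]
ft_force: [-1.9, -11.3, 0.9]
opening: 0.395
grip_force: 30.0
```

```bash
cat >> s.py <<'E'
def dots(n,c):
    h=cv2.cvtColor(c["color"],cv2.COLOR_RGB2HSV);K=np.array(c["intrinsics"])
    for nm,lo,hi in [("red",(0,130,60),(8,255,255)),("green",(45,90,40),(85,255,255))]:
        k,l,st,ce=cv2.connectedComponentsWithStats(cv2.inRange(h,lo,hi))
        for i in range(1,k):
            p=atz(c,ce[i],31,n=="wrist")-[559,37,31];r=np.hypot(*p[:2])
            if st[i,4]>0 and 55<r<125: print(n,nm,ce[i],st[i,4],"r",r,"base deg",(np.degrees(np.arctan2(p[1],p[0]))-24)%360)
for n in ["side","scene","wrist"]: dots(n,imaging.read_camera(n))
print(state()["moment"],state()["tcp_rot"][2])
E
python3 s.py
```

```text
9.7 [558.699  36.97   88.293] [-3.14   0.001  2.863] 0.39451119117046324 29.997886419296265 F [ -1.904 -11.296   0.943] M [-1.319  0.165  0.225]
side red [305.455 208.273] 11 r 95.24701013281339 base deg 64.8589387318534
side red [362. 217.] 1 r 69.41219657925032 base deg 266.91989636023357
side red [303.071 222.786] 14 r 97.08295227280415 base deg 96.86572931806907
side red [319.947 229.921] 38 r 65.74519332270943 base deg 127.36479600883041
side green [358.5 229. ] 2 r 69.49538970068099 base deg 229.69998027217923
scene red [299.5 219.5] 4 r 84.56954402911121 base deg 119.05272636146077
wrist red [299.784  80.352] 751 r 109.37089052583296 base deg 148.38211947994932
wrist red [411.14  139.989] 93 r 93.98863718942525 base deg 94.59626355486176
wrist red [437.238 200.   ] 21 r 94.44782572390174 base deg 61.824590083898116
wrist red [440.667 198.   ] 3 r 97.57446632723767 base deg 62.454444544151755
wrist red [254.25  267.667] 12 r 69.31638013825926 base deg 265.617967215455
wrist green [233.111 220.944] 18 r 70.61685372321229 base deg 228.90437626329924
[-1.193  0.063 -0.1  ] 2.866065263151641
```

Emit:
{"name": "step_arm", "arguments": {
  "increments": [
    {"slide":[0,-0.0015,0],"roll":0.08},
    {"slide":[0,-0.0015,0],"roll":0.16},
    {"slide":[0,-0.0015,0],"roll":0.24},
    {"slide":[0,-0.0015,0],"roll":0.3},
    {"slide":[0,-0.0015,0],"roll":0.3}
  ]
}}

```text
t: 10.48
eef_pos: [558.5, 36.4, 88.3]
tcp_rot: [3.142, 0.001, 2.567]
ft_force: [1.2, -4.7, -1.6]
opening: 0.395
grip_force: 30.0
```

```bash
python3 s.py
```

```text
10.475 [558.46   36.42   88.282] [3.142 0.001 2.567] 0.3945950523401814 29.99991238117218 F [ 1.168 -4.692 -1.569] M [-0.406 -0.341 -0.113]
side red [305.455 208.273] 11 r 95.24701013281339 base deg 64.8589387318534
side red [303.25  214.917] 12 r 95.49544056667905 base deg 80.06618238062768
side red [319.944 229.889] 36 r 65.67657109909547 base deg 127.28947171485555
side green [353.333 233.667] 3 r 69.96383968182705 base deg 211.53713358937404
scene red [299.2 219.6] 5 r 85.69908700844917 base deg 119.18008483206927
wrist red [247.106  95.53 ] 738 r 112.09594235032773 base deg 152.35329335405004
wrist red [410.874 139.989] 95 r 93.31065553711706 base deg 77.58612936318679
wrist red [431.5 163.5] 2 r 97.18934552399249 base deg 62.67603176484374
wrist red [428.714 166.81 ] 21 r 94.02585933077494 base deg 61.90080553440056
wrist red [254.182 267.545] 11 r 69.76106504197686 base deg 248.80328380559584
wrist green [233.111 220.944] 18 r 70.81227706534578 base deg 212.36454362056745
[-0.521 -0.384 -0.092] 2.568301998030922
```

Emit:
{"name": "step_arm", "arguments": {
  "increments": [
    {"slide":[0,-0.0005,0],"roll":0.04},
    {"slide":[0,-0.0005,0],"roll":0.07},
    {"slide":[0,-0.0005,0],"roll":0.09},
    {"slide":[0,-0.0005,0],"roll":0.1},
    {"slide":[0,-0.0005,0],"roll":0.1}
  ]
}}

```text
t: 11.25
eef_pos: [558.3, 36.3, 88.3]
tcp_rot: [3.141, 0.001, 2.467]
ft_force: [3.9, -4.5, -2.3]
opening: 0.397
grip_force: 30.0
```

```bash
cat > m.py <<'E'
from h import *
import time
M=[]
for i in range(4):
    imaging.read_camera("side");s=state();M.append([s["moment"][2],s["tcp_rot"][2]%6.2832,*s["ft_force"][:2]])
print(s["t"],np.array(M))
E
python3 s.py; python3 m.py
```

```text
11.25 [558.344  36.285  88.316] [3.141 0.001 2.467] 0.39654856324110244 29.99940723180771 F [ 3.89  -4.544 -2.296] M [-0.506 -0.812  0.045]
side red [305.5 207.5] 8 r 96.21341737722408 base deg 63.222921172172974
side red [304.  212.5] 10 r 94.77656612543086 base deg 74.62180863143729
side red [361. 225.] 1 r 69.65853242835048 base deg 242.90981708169323
side red [319.914 229.943] 35 r 65.86282703232511 base deg 127.36036056438266
side green [351.5 235. ] 2 r 70.84188736288642 base deg 205.95336574096373
scene red [299.5 219.5] 4 r 84.56954402911121 base deg 119.05272636146077
wrist red [231.237 104.363] 713 r 113.60471163202182 base deg 153.5283456880096
wrist red [410.766 139.617] 94 r 93.26645794925871 base deg 71.91597060765197
wrist red [423.957 154.681] 47 r 94.86799855474335 base deg 62.319190390855184
wrist red [254.2 268. ] 10 r 70.1896232726823 base deg 243.4202867152378
wrist green [232.889 221.278] 18 r 71.06588650473707 base deg 206.98230072223356
[-0.485 -0.759  0.012] 2.467616734240984
11.6 [[ 0.1    2.468  3.155 -5.055]
 [ 0.027  2.468  3.267 -4.576]
 [ 0.055  2.468  3.93  -4.816]
 [ 0.068  2.468  3.602 -5.417]]
```

Emit:
{"name": "step_arm", "arguments": {
  "increments": [
    {"slide":[0,0,0],"roll":0.005},
    {"slide":[0,0,0],"roll":0.01},
    {"slide":[0,0,0],"roll":0.015},
    {"slide":[0,0,0],"roll":0.015}
  ]
}}

```text
t: 12.1
eef_pos: [558.3, 36.3, 88.3]
tcp_rot: [3.141, 0.001, 2.453]
ft_force: [3.1, -5.1, -3.3]
opening: 0.393
grip_force: 30.0
```

```bash
python3 m.py
```

```text
12.3 [[ 0.099  2.453  3.504 -4.833]
 [ 0.054  2.453  3.637 -5.089]
 [ 0.087  2.453  3.023 -5.148]
 [ 0.109  2.453  2.362 -4.992]]
```

Emit:
{"name": "step_arm", "arguments": {
  "increments": [
    {"slide":[0,0,0],"roll":0.005},
    {"slide":[0,0,0],"roll":0.01},
    {"slide":[0,0,0],"roll":0.01}
  ]
}}

```text
t: 12.68
eef_pos: [558.3, 36.3, 88.3]
tcp_rot: [3.141, 0.001, 2.443]
ft_force: [3.2, -5.4, -2.3]
opening: 0.398
grip_force: 30.0
```

```bash
python3 m.py
```

```text
12.875 [[ 0.095  2.443  4.408 -5.302]
 [ 0.099  2.443  3.879 -5.23 ]
 [ 0.056  2.443  3.706 -5.067]
 [ 0.152  2.443  3.615 -5.269]]
```

Emit:
{"name": "step_arm", "arguments": {
  "increments": [
    {"slide":[0,0,0],"roll":0.005},
    {"slide":[0,0,0],"roll":0.01},
    {"slide":[0,0,0],"roll":0.01}
  ]
}}

```text
t: 13.25
eef_pos: [558.3, 36.3, 88.3]
tcp_rot: [3.141, 0.001, 2.433]
ft_force: [3.4, -6.3, -2.7]
opening: 0.396
grip_force: 30.0
```

```bash
python3 m.py
```

```text
13.45 [[ 0.05   2.433  2.982 -4.978]
 [ 0.117  2.433  4.25  -4.795]
 [ 0.068  2.433  2.765 -4.902]
 [ 0.083  2.433  3.635 -4.607]]
```

Emit:
{"name": "step_arm", "arguments": {
  "increments": [
    {"slide":[0,0,0],"roll":0.005},
    {"slide":[0,0,0],"roll":0.01},
    {"slide":[0,0,0],"roll":0.01}
  ]
}}

```text
t: 13.82
eef_pos: [558.3, 36.2, 88.3]
tcp_rot: [3.141, 0.001, 2.423]
ft_force: [2.6, -5.5, -2.5]
opening: 0.391
grip_force: 30.0
```

```bash
python3 m.py; python3 s.py | grep wrist
```

```text
14.025 [[ 0.063  2.423  2.868 -6.06 ]
 [ 0.061  2.423  3.903 -4.355]
 [ 0.062  2.423  2.637 -5.529]
 [ 0.048  2.423  3.343 -4.56 ]]
wrist red [224.541 108.909] 712 r 114.35685678987204 base deg 154.05934846819696
wrist red [410.827 139.929] 98 r 93.07090572928497 base deg 69.18729230125632
wrist red [421.358 150.075] 53 r 94.94869879802418 base deg 62.23840778278699
wrist red [254.364 267.909] 11 r 70.08052902723085 base deg 240.90345864765317
wrist green [233.    221.353] 17 r 70.99914343137316 base deg 204.52788424914806
```

Emit:
{"name": "step_arm", "arguments": {
  "increments": [
    {"slide":[0,0,0],"roll":0.005},
    {"slide":[0,0,0],"roll":0.01},
    {"slide":[0,0,0],"roll":0.01}
  ]
}}

```text
t: 14.55
eef_pos: [558.3, 36.2, 88.3]
tcp_rot: [3.141, 0.001, 2.413]
ft_force: [3.3, -5.3, -2.6]
opening: 0.395
grip_force: 30.0
```

```bash
python3 m.py
```

```text
14.75 [[ 0.09   2.413  2.685 -5.885]
 [ 0.054  2.413  2.826 -4.545]
 [ 0.092  2.413  3.01  -4.763]
 [ 0.085  2.413  3.049 -5.783]]
```

Emit:
{"name": "step_arm", "arguments": {
  "increments": [
    {"slide":[0,0,0],"roll":0.005},
    {"slide":[0,0,0],"roll":0.01},
    {"slide":[0,0,0],"roll":0.01}
  ]
}}

```text
t: 15.12
eef_pos: [558.3, 36.2, 88.3]
tcp_rot: [3.141, 0.001, 2.403]
ft_force: [2.6, -5.5, -2.7]
opening: 0.394
grip_force: 30.0
```

```bash
python3 m.py
```

```text
15.325 [[ 0.329  2.403  2.484 -5.664]
 [ 0.269  2.403  2.338 -5.308]
 [ 0.268  2.403  3.8   -5.417]
 [ 0.279  2.403  2.752 -4.981]]
```

Emit:
{"name": "step_arm", "arguments": {
  "increments": [
    {"slide":[0,0,0],"roll":0.003},
    {"slide":[0,0,0],"roll":0.006},
    {"slide":[0,0,0],"roll":0.006}
  ]
}}

```text
t: 15.7
eef_pos: [558.2, 36.2, 88.3]
tcp_rot: [3.142, 0.001, 2.398]
ft_force: [2.0, -4.6, -3.0]
opening: 0.397
grip_force: 30.0
```

```bash
python3 m.py;python3 s.py | grep wrist
```

```text
15.9 [[ 0.591  2.398  2.185 -5.597]
 [ 0.59   2.398  2.449 -4.804]
 [ 0.563  2.398  2.424 -5.577]
 [ 0.598  2.398  2.783 -5.344]]
wrist red [221.026 111.461] 705 r 114.82373865092721 base deg 154.3172074595152
wrist red [410.313 139.273] 99 r 93.03217461332201 base deg 68.15727034980247
wrist red [419.673 147.436] 55 r 94.92571830398329 base deg 62.29757905850961
wrist red [254.5   268.286] 14 r 70.29615476807521 base deg 239.78433822721382
wrist green [233.118 221.588] 17 r 70.95861423096949 base deg 203.3161150046667
```

Emit:
{"name": "step_arm", "arguments": {
  "increments": [
    {"slide":[0,0,0],"roll":-0.01},
    {"slide":[0,0,0],"roll":-0.018},
    {"slide":[0,0,0],"roll":-0.018}
  ]
}}

```text
t: 16.42
eef_pos: [558.3, 36.2, 88.3]
tcp_rot: [3.141, 0.001, 2.415]
ft_force: [2.9, -5.5, -1.9]
opening: 0.391
grip_force: 30.0
```

```bash
python3 m.py
```

```text
16.625 [[-0.001  2.414  2.813 -5.316]
 [-0.027  2.414  2.126 -4.622]
 [-0.014  2.414  1.988 -5.081]
 [ 0.007  2.414  1.743 -4.942]]
```

Emit:
{"name": "step_arm", "arguments": {
  "increments": [
    {"slide":[0,0,0],"roll":0},
    {"slide":[0,0,0],"roll":0},
    {"slide":[0,0,0],"roll":0},
    {"slide":[0,0,0],"roll":0}
  ],
  "fingers": 0.75
}}

```text
t: 17.12
eef_pos: [557.7, 36.8, 88.3]
tcp_rot: [3.142, -0.0, 2.414]
ft_force: [-0.4, -0.3, 0.4]
opening: 0.729
grip_force: 0.0
```

```bash
python3 -c "
from h import *
s=state();print(s['opening'],s['eef_pos'],s['tcp_rot'],s['ft_force'],s['moment'],go(441,99,180))"
```

```text
0.7287771361688147 [557.729  36.782  88.301] [ 3.142 -0.     2.414] [-0.419 -0.306  0.43 ] [-0.074 -0.008 -0.03 ] [ 0.129 -0.031 -0.092]
```

Emit:
{"name": "step_arm", "arguments": {
  "increments": [
    {"slide":[0,0,-0.055],"roll":0},
    {"slide":[0,0,-0.092],"roll":0},
    {"slide":[0.05,-0.012,-0.092],"roll":0.14},
    {"slide":[0.1,-0.024,-0.092],"roll":0.28},
    {"slide":[0.129,-0.031,-0.092],"roll":0.42}
  ],
  "fingers": 0
}}

```text
t: 17.75
eef_pos: [438.8, 100.0, 180.5]
tcp_rot: [-3.141, -0.0, 1.99]
ft_force: [0.7, 0.4, -0.2]
opening: 0.279
grip_force: 0.0
```

Emit:
{"name": "step_arm", "arguments": {
  "increments": [
    {"slide":[0,0,0],"roll":0},
    {"slide":[0,0,0.04],"roll":0},
    {"slide":[0,0,0.08],"roll":0},
    {"slide":[0,0,0.098],"roll":0},
    {"slide":[0,0,0.098],"roll":0}
  ]
}}

```text
t: 18.38
eef_pos: [441.2, 98.9, 81.2]
tcp_rot: [-3.14, -0.001, 1.995]
ft_force: [-0.4, -0.1, -0.0]
opening: 0.004
grip_force: 0.0
```

```bash
sed -i 's/w4.png/w6.png/' b.py; python3 b.py;python3 s.py | grep wrist
```

```text
18.375 [441.154  98.914  81.216] [-3.14  -0.001  1.995] [ 0.074  0.462  2.107  0.     0.574 -0.35 ] [-0.359 -0.14  -0.008] 0.004484909201755509
pawl_ball [312.5 325.7] 0.54 [457.099  52.071  89.   ]
pawl [315.9 321.4] 0.45 [469.155  29.453  52.   ]
home_stop [462.6 236.8] 0.48 [562.932 135.022  17.   ]
wheel [399.5 311.1] 0.56 [540.163  52.556  30.   ]
carousel [396.4 310.8] 0.95 [554.932  35.216   0.   ]
[-0.136 -0.001 -0.097]
wrist red [456.133 243.9  ] 30 r 92.70395955823739 base deg 69.76638833137007
wrist red [319.261 330.326] 46 r 82.2309988343853 base deg 178.9501510163381
```

View pics/w6.png

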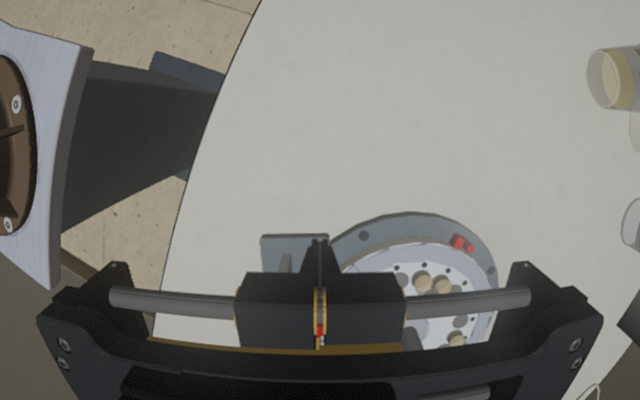

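Emit:
{"name": "step_arm", "arguments": {
  "increments": [
    {"slide":[-0.015,0,0],"roll":0},
    {"slide":[-0.026,0,0],"roll":0},
    {"slide":[-0.033,0,0],"roll":0},
    {"slide":[-0.04,0,0],"roll":0},
    {"slide":[-0.047,0,0],"roll":0}
  ]
}}

```text
t: 19.5
eef_pos: [460.3, 56.0, 82.3]
tcp_rot: [-3.142, -0.0, 1.994]
ft_force: [1.1, -0.5, 0.6]
opening: 0.003
grip_force: 0.2
```

Emit:
{"name": "step_arm", "arguments": {
  "increments": [
    {"slide":[-0.005,0,0],"roll":0},
    {"slide":[-0.01,0,0],"roll":0},
    {"slide":[-0.014,0,0],"roll":0},
    {"slide":[-0.014,0,0],"roll":0}
  ]
}}

```text
t: 20.0
eef_pos: [466.0, 43.5, 82.3]
tcp_rot: [3.141, -0.0, 1.994]
ft_force: [-0.2, -0.9, -0.0]
opening: 0.006
grip_force: 0.0
```

```bash
cat > k.py <<'E'
from h import *
s=state();print(s["t"],s["eef_pos"],s["ft_force"])
for n in ["side","scene","wrist"]:
    c=imaging.read_camera(n)
    for t,z in {"pawl_ball":90,"pawl":52}.items():
        for m in mark_of(n,t)[:1]: print(n,t,round(m["confidence"],2),np.array(m["uv"]),atz(c,m["uv"],z,n=="wrist"))
E
python3 k.py
```

```text
20.0 [466.007  43.5    82.277] [-0.236 -0.916 -0.047]
side pawl_ball 0.44 [334.3 228.1] [475.625  22.209  90.   ]
side pawl 0.6 [330.7 234.2] [481.855  32.386  52.   ]
scene pawl_ball 0.59 [315.1 219.4] [491.195  15.908  90.   ]
```

Emit:
{"name": "step_arm", "arguments": {
  "increments": [
    {"slide":[-0.004,0,0],"roll":0},
    {"slide":[-0.004,0,0],"roll":0},
    {"slide":[-0.004,0,-0.04],"roll":0},
    {"slide":[-0.004,0,-0.09],"roll":0},
    {"slide":[-0.004,0,-0.097],"roll":0}
  ]
}}

```text
t: 21.08
eef_pos: [468.6, 40.0, 181.9]
tcp_rot: [3.137, 0.002, 1.994]
ft_force: [0.1, -0.3, -0.4]
opening: 0.001
grip_force: 0.0
```

```bash
python3 k.py; python3 -c "
from h import *
print(go(558.5,36.3,180))"
```

```text
21.075 [468.601  39.966 181.931] [ 0.061 -0.267 -0.375]
side pawl_ball 0.51 [339.5 231.2] [470.55    6.784  90.   ]
side pawl 0.67 [328.8 238.5] [466.836  32.795  52.   ]
scene pawl_ball 0.47 [315.1 219.7] [490.207  15.094  90.   ]
scene pawl 0.56 [311.1 228.3] [475.705  20.886  52.   ]
wrist pawl_ball 0.96 [316.6 244.7] [477.954   8.588  90.   ]
wrist pawl 0.64 [315.6 208.5] [467.467  28.598  52.   ]
[-0.041  0.082 -0.002]
```

Emit:
{"name": "step_arm", "arguments": {
  "increments": [
    {"slide":[-0.02,0.04,0],"roll":0},
    {"slide":[-0.0395,0.081,0],"roll":0},
    {"slide":[-0.0395,0.081,0],"roll":0},
    {"slide":[-0.0395,0.081,0],"roll":0},
    {"slide":[-0.0395,0.081,0],"roll":0}
  ],
  "fingers": 0.75
}}

```text
t: 22.15
eef_pos: [556.8, 37.3, 179.2]
tcp_rot: [-3.141, -0.0, 1.994]
ft_force: [-0.9, 0.0, 0.4]
opening: 0.476
grip_force: 0.0
```

Emit:
{"name": "step_arm", "arguments": {
  "increments": [
    {"slide":[0,0,0],"roll":0},
    {"slide":[0,0,0],"roll":0},
    {"slide":[0,0,0],"roll":0}
  ]
}}

```text
t: 22.52
eef_pos: [557.6, 37.3, 179.4]
tcp_rot: [3.141, 0.0, 1.994]
ft_force: [0.3, -0.4, -0.3]
opening: 0.739
grip_force: 0.0
```

```bash
python3 -c "
from h import *
print(state()['opening'],go(557.2,37.4,88))"; python3 s.py|grep wrist; python3 k.py
```

```text
0.7392934442621079 [ 0.    -0.     0.091]
wrist red [355.746 111.288] 59 r 93.37857100056003 base deg 67.9857281409966
wrist red [364.026 114.184] 38 r 94.48780085757738 base deg 62.550744507365906
wrist red [228.532 205.523] 222 r 102.6524954071883 base deg 187.84805296878838
wrist red [289.5 245.5] 4 r 70.07585302614014 base deg 240.21593135216338
wrist green [261.5 218.5] 4 r 71.062050352651 base deg 203.89989266980098
22.675 [557.6    37.297 179.326] [ 0.236 -0.368 -0.069]
side pawl_ball 0.67 [338.8 229.5] [475.16  10.05  90.  ]
side pawl 0.62 [328.2 236.2] [473.419  36.578  52.   ]
scene pawl_ball 0.53 [319.7 220.2] [498.38    1.818  90.   ]
scene pawl 0.45 [308.  226.4] [475.181  34.311  52.   ]
wrist pawl_ball 0.94 [227.2 206. ] [480.409   5.973  90.   ]
wrist pawl 0.75 [234.6 169.9] [468.436  29.028  52.   ]
```

Emit:
{"name": "step_arm", "arguments": {
  "increments": [
    {"slide":[0,0,0.04],"roll":0},
    {"slide":[0,0,0.08],"roll":0},
    {"slide":[0,0,0.091],"roll":0},
    {"slide":[0,0,0.091],"roll":0}
  ]
}}

```text
t: 23.62
eef_pos: [557.8, 37.3, 88.4]
tcp_rot: [-3.141, -0.0, 1.994]
ft_force: [0.5, -1.2, -0.3]
opening: 0.749
grip_force: 0.0
```

Emit:
{"name": "step_arm", "arguments": {
  "increments": [
    {"slide":[0,0,0],"roll":0},
    {"slide":[0,0,0],"roll":0},
    {"slide":[0,0,0],"roll":0},
    {"slide":[0,0,0],"roll":0},
    {"slide":[0,0,0],"roll":0}
  ],
  "fingers": 0
}}

```text
t: 24.25
eef_pos: [557.1, 37.0, 88.6]
tcp_rot: [-3.141, -0.0, 1.994]
ft_force: [-4.1, -2.2, 6.2]
opening: 0.4
grip_force: 30.0
```

Emit:
{"name": "step_arm", "arguments": {
  "increments": [
    {"slide":[0,0,0],"roll":0},
    {"slide":[0,0,0],"roll":0}
  ]
}}

```text
t: 24.5
eef_pos: [557.1, 37.1, 88.6]
tcp_rot: [-3.141, -0.0, 1.994]
ft_force: [-3.3, -1.8, 5.9]
opening: 0.395
grip_force: 30.0
```

```bash
python3 m.py; python3 s.py
```

```text
24.7 [[ 0.063  1.994 -4.412 -2.156]
 [ 0.067  1.994 -4.708 -2.216]
 [ 0.004  1.994 -3.574 -1.995]
 [ 0.092  1.994 -3.656 -2.5  ]]
24.7 [557.113  37.065  88.643] [-3.141 -0.     1.994] 0.392458763318554 30.001005828380585 F [-3.656 -2.5    5.916] M [-0.503  0.735  0.092]
side red [304.875 209.5  ] 16 r 95.24903949451115 base deg 67.77983171100226
side red [360.5 226. ] 2 r 69.57986796770791 base deg 239.7275531157664
side green [350. 235.] 1 r 68.87799115087175 base deg 203.04647318944788
wrist red [370.415 110.374] 123 r 93.34284017774642 base deg 68.23166384173601
wrist red [382.429 114.442] 77 r 94.70590843107009 base deg 62.563938839725225
wrist red [191.659 246.656] 451 r 113.59179546490998 base deg 191.79684053154972
wrist green [243.615 254.615] 13 r 70.9322436645208 base deg 203.99163562061153
[-0.492  0.781  0.111] 1.9943540118265775
```

Emit:
{"name": "step_arm", "arguments": {
  "increments": [
    {"slide":[0,0,0],"roll":-0.07},
    {"slide":[0,0,0],"roll":-0.14},
    {"slide":[0,0,0],"roll":-0.21},
    {"slide":[0,0,0],"roll":-0.27},
    {"slide":[0,0,0],"roll":-0.31}
  ]
}}

```text
t: 25.48
eef_pos: [557.2, 37.1, 88.6]
tcp_rot: [-3.141, -0.0, 2.306]
ft_force: [-2.9, -0.9, 5.0]
opening: 0.395
grip_force: 30.0
```

Emit:
{"name": "step_arm", "arguments": {
  "increments": [
    {"slide":[0,0,0],"roll":-0.03},
    {"slide":[0,0,0],"roll":-0.055},
    {"slide":[0,0,0],"roll":-0.055},
    {"slide":[0,0,0],"roll":-0.055},
    {"slide":[0,0,0],"roll":-0.055}
  ]
}}

```text
t: 26.1
eef_pos: [557.2, 37.1, 88.6]
tcp_rot: [-3.141, -0.0, 2.359]
ft_force: [-3.7, -2.9, 6.5]
opening: 0.396
grip_force: 30.0
```

```bash
python3 m.py; python3 s.py; python3 k.py
```

```text
26.3 [[ 0.071  2.359 -3.634 -1.301]
 [ 0.075  2.359 -4.171 -1.785]
 [ 0.056  2.359 -3.508 -2.837]
 [ 0.068  2.359 -3.652 -2.503]]
26.3 [557.209  37.099  88.626] [-3.141 -0.     2.359] 0.39590341334357 30.000840425491333 F [-3.652 -2.503  5.155] M [-0.438  0.661  0.068]
side red [305.375 207.625] 8 r 96.36177798680397 base deg 63.560658900988514
side red [303.  220.5] 12 r 96.1245658279496 base deg 92.09688693503703
side red [362. 219.] 1 r 69.02281286234847 base deg 260.93972580924594
side green [357.  230.5] 2 r 69.20927514392736 base deg 224.06163143867013
wrist red [370.269 110.261] 119 r 94.04640892650984 base deg 89.4074632093818
wrist red [416.741 145.431] 58 r 94.8906535402986 base deg 62.31899985760916
wrist red [195.502 202.884] 524 r 103.58625942331518 base deg 191.7123884601688
wrist green [243.615 254.615] 13 r 70.67140146141871 base deg 224.34876560013572
[-0.442  0.644  0.038] 2.3593747020399913
26.45 [557.18   37.125  88.633] [-2.889 -2.407  4.73 ]
side pawl_ball 0.51 [338.3 228.8] [476.886  11.911  90.   ]
side pawl 0.45 [330.2 236.4] [474.552  31.428  52.   ]
scene pawl_ball 0.56 [318.5 222.4] [488.592  -0.956  90.   ]
scene pawl 0.38 [310.  226.4] [479.546  29.011  52.   ]
wrist pawl_ball 0.82 [194.4 201.5] [479.866   7.462  90.   ]
wrist pawl 0.7 [221.8 153.2] [468.307  29.339  52.   ]
```

Emit:
{"name": "step_arm", "arguments": {
  "increments": [
    {"slide":[0,0,0],"roll":0.02},
    {"slide":[0,0,0],"roll":0.035},
    {"slide":[0,0,0],"roll":0.045},
    {"slide":[0,0,0],"roll":0.045}
  ]
}}

```text
t: 27.4
eef_pos: [557.2, 37.1, 88.6]
tcp_rot: [-3.141, -0.0, 2.314]
ft_force: [-2.8, -1.5, 5.8]
opening: 0.395
grip_force: 30.0
```

```bash
python3 m.py
```

```text
27.6 [[ 0.077  2.314 -2.093 -1.774]
 [ 0.013  2.314 -3.565 -2.216]
 [ 0.012  2.314 -4.13  -1.925]
 [ 0.05   2.314 -4.145 -1.844]]
```

Emit:
{"name": "step_arm", "arguments": {
  "increments": [
    {"slide":[0,0,0],"roll":0.005},
    {"slide":[0,0,0],"roll":0.01},
    {"slide":[0,0,0],"roll":0.01}
  ]
}}

```text
t: 27.98
eef_pos: [557.2, 37.1, 88.6]
tcp_rot: [-3.141, -0.0, 2.304]
ft_force: [-2.8, -2.7, 4.8]
opening: 0.395
grip_force: 30.0
```

```bash
python3 m.py
```

```text
28.175 [[ 0.049  2.304 -2.725 -2.491]
 [ 0.1    2.304 -4.116 -1.603]
 [ 0.108  2.304 -3.308 -1.85 ]
 [ 0.081  2.304 -3.48  -1.229]]
```

Emit:
{"name": "step_arm", "arguments": {
  "increments": [
    {"slide":[0,0,0],"roll":0.005},
    {"slide":[0,0,0],"roll":0.01},
    {"slide":[0,0,0],"roll":0.01}
  ]
}}

```text
t: 28.55
eef_pos: [557.2, 37.1, 88.7]
tcp_rot: [-3.141, -0.0, 2.294]
ft_force: [-3.2, -1.8, 5.3]
opening: 0.396
grip_force: 30.0
```

```bash
python3 m.py
```

```text
28.75 [[ 0.082  2.294 -4.046 -1.783]
 [ 0.084  2.294 -2.886 -2.014]
 [ 0.09   2.294 -4.051 -1.485]
 [ 0.083  2.294 -3.764 -1.912]]
```

Emit:
{"name": "step_arm", "arguments": {
  "increments": [
    {"slide":[0,0,0],"roll":0.005},
    {"slide":[0,0,0],"roll":0.01},
    {"slide":[0,0,0],"roll":0.01}
  ]
}}

```text
t: 29.12
eef_pos: [557.2, 37.1, 88.6]
tcp_rot: [-3.141, -0.0, 2.284]
ft_force: [-3.8, -2.0, 4.7]
opening: 0.394
grip_force: 30.0
```

```bash
python3 m.py
```

```text
29.325 [[ 0.128  2.284 -3.755 -2.69 ]
 [ 0.126  2.284 -3.016 -1.519]
 [ 0.101  2.284 -3.794 -1.906]
 [ 0.145  2.285 -3.659 -2.04 ]]
```

Emit:
{"name": "step_arm", "arguments": {
  "increments": [
    {"slide":[0,0,0],"roll":0.004},
    {"slide":[0,0,0],"roll":0.007},
    {"slide":[0,0,0],"roll":0.007}
  ]
}}

```text
t: 29.7
eef_pos: [557.2, 37.1, 88.6]
tcp_rot: [-3.141, -0.0, 2.278]
ft_force: [-3.3, -2.7, 4.7]
opening: 0.398
grip_force: 30.0
```

```bash
python3 m.py
```

```text
29.9 [[ 0.341  2.278 -2.701 -1.987]
 [ 0.257  2.278 -4.271 -2.112]
 [ 0.341  2.278 -3.173 -3.248]
 [ 0.341  2.278 -4.019 -2.297]]
```

Emit:
{"name": "step_arm", "arguments": {
  "increments": [
    {"slide":[0,0,0],"roll":0.003},
    {"slide":[0,0,0],"roll":0.005},
    {"slide":[0,0,0],"roll":0.005}
  ]
}}

```text
t: 30.28
eef_pos: [557.2, 37.1, 88.6]
tcp_rot: [-3.141, -0.0, 2.273]
ft_force: [-3.7, -3.1, 5.8]
opening: 0.397
grip_force: 30.0
```

```bash
python3 m.py
```

```text
30.475 [[ 0.477  2.273 -3.325 -3.075]
 [ 0.444  2.273 -3.155 -1.942]
 [ 0.486  2.273 -2.796 -2.557]
 [ 0.456  2.273 -3.726 -1.653]]
```

Emit:
{"name": "step_arm", "arguments": {
  "increments": [
    {"slide":[0,0,0],"roll":-0.07},
    {"slide":[0,0,0],"roll":-0.14},
    {"slide":[0,0,0],"roll":-0.21},
    {"slide":[0,0,0],"roll":-0.28},
    {"slide":[0,0,0],"roll":-0.34}
  ]
}}

```text
t: 31.1
eef_pos: [557.2, 37.2, 88.6]
tcp_rot: [-3.141, -0.001, 2.614]
ft_force: [-2.9, -1.3, 5.0]
opening: 0.395
grip_force: 30.0
```

Emit:
{"name": "step_arm", "arguments": {
  "increments": [
    {"slide":[0,0,0],"roll":-0.05},
    {"slide":[0,0,0],"roll":-0.09},
    {"slide":[0,0,0],"roll":-0.09},
    {"slide":[0,0,0],"roll":-0.09},
    {"slide":[0,0,0],"roll":-0.09}
  ]
}}

```text
t: 31.72
eef_pos: [557.2, 37.2, 88.6]
tcp_rot: [-3.141, -0.0, 2.702]
ft_force: [-3.7, -1.6, 6.3]
opening: 0.398
grip_force: 30.0
```

```bash
python3 m.py; python3 s.py|grep wrist; python3 k.py
```

```text
31.925 [[ 0.19   2.702 -3.236 -0.496]
 [ 0.107  2.703 -2.21  -1.915]
 [ 0.167  2.702 -2.322 -1.041]
 [ 0.083  2.703 -3.707 -0.948]]
wrist red [370.192 110.183] 120 r 94.76216180014822 base deg 109.14640241502741
wrist red [216.309 163.954] 608 r 94.6509477905491 base deg 189.7714124690542
wrist red [433.5   183.571] 14 r 94.04144413452016 base deg 61.82081439566633
wrist green [243.615 254.615] 13 r 70.22554263319502 base deg 243.58088044961397
32.075 [557.278  37.202  88.655] [-3.409  0.034  3.643]
side pawl_ball 0.67 [337.8 231.3] [468.802  10.761  90.   ]
side pawl 0.66 [328.2 237. ] [470.94   35.774  52.   ]
scene pawl_ball 0.61 [317.7 219.6] [496.092   8.618  90.   ]
scene pawl 0.58 [309.4 226.3] [478.566  30.877  52.   ]
wrist pawl_ball 0.79 [218.3 163. ] [480.746   8.379  90.   ]
wrist pawl 0.78 [255.6 124.8] [469.364  30.018  52.   ]
```

Emit:
{"name": "step_arm", "arguments": {
  "increments": [
    {"slide":[0,0,0],"roll":0.02},
    {"slide":[0,0,0],"roll":0.04},
    {"slide":[0,0,0],"roll":0.055},
    {"slide":[0,0,0],"roll":0.055}
  ]
}}

```text
t: 33.02
eef_pos: [557.3, 37.2, 88.7]
tcp_rot: [-3.141, -0.0, 2.647]
ft_force: [-3.1, -0.6, 4.9]
opening: 0.397
grip_force: 30.0
```

```bash
python3 m.py
```

```text
33.225 [[ 0.032  2.647 -3.47  -1.762]
 [ 0.023  2.647 -3.153 -1.719]
 [ 0.039  2.647 -1.889 -1.065]
 [ 0.003  2.647 -3.014 -0.156]]
```

Emit:
{"name": "step_arm", "arguments": {
  "increments": [
    {"slide":[0,0,0],"roll":0.005},
    {"slide":[0,0,0],"roll":0.01},
    {"slide":[0,0,0],"roll":0.01}
  ]
}}

```text
t: 33.6
eef_pos: [557.3, 37.2, 88.6]
tcp_rot: [-3.141, -0.0, 2.637]
ft_force: [-3.2, -0.9, 5.2]
opening: 0.397
grip_force: 30.0
```

```bash
python3 m.py
```

```text
33.8 [[ 0.058  2.637 -2.61  -0.664]
 [ 0.08   2.637 -3.552 -0.556]
 [ 0.077  2.637 -3.113 -0.208]
 [ 0.051  2.637 -2.69  -1.103]]
```

Emit:
{"name": "step_arm", "arguments": {
  "increments": [
    {"slide":[0,0,0],"roll":0.005},
    {"slide":[0,0,0],"roll":0.01},
    {"slide":[0,0,0],"roll":0.01}
  ]
}}

```text
t: 34.17
eef_pos: [557.3, 37.2, 88.7]
tcp_rot: [-3.141, -0.0, 2.628]
ft_force: [-2.4, -0.8, 5.3]
opening: 0.396
grip_force: 30.0
```

```bash
python3 m.py
```

```text
34.375 [[ 0.251  2.628 -4.123 -1.519]
 [ 0.31   2.628 -2.726 -1.512]
 [ 0.303  2.628 -3.289 -0.983]
 [ 0.277  2.628 -2.874 -2.128]]
```

Emit:
{"name": "step_arm", "arguments": {
  "increments": [
    {"slide":[0,0,0],"roll":0.003},
    {"slide":[0,0,0],"roll":0.006},
    {"slide":[0,0,0],"roll":0.006}
  ]
}}

```text
t: 34.75
eef_pos: [557.3, 37.2, 88.6]
tcp_rot: [-3.141, -0.0, 2.622]
ft_force: [-4.0, -1.5, 5.1]
opening: 0.397
grip_force: 30.0
```

```bash
python3 m.py
```

```text
34.95 [[ 0.485  2.622 -3.737 -1.09 ]
 [ 0.478  2.622 -2.943 -1.752]
 [ 0.512  2.622 -4.734 -1.039]
 [ 0.434  2.622 -3.61  -1.63 ]]
```

Emit:
{"name": "step_arm", "arguments": {
  "increments": [
    {"slide":[0,0,0],"roll":-0.008},
    {"slide":[0,0,0],"roll":-0.014},
    {"slide":[0,0,0],"roll":-0.014}
  ]
}}

```text
t: 35.33
eef_pos: [557.3, 37.2, 88.6]
tcp_rot: [-3.141, -0.0, 2.635]
ft_force: [-2.8, -1.4, 5.3]
opening: 0.396
grip_force: 30.0
```

Emit:
{"name": "step_arm", "arguments": {
  "increments": [
    {"slide":[0,0,0],"roll":0},
    {"slide":[0,0,0],"roll":0},
    {"slide":[0,0,0],"roll":0},
    {"slide":[0,0,0],"roll":0},
    {"slide":[0,0,0],"roll":0}
  ],
  "fingers": 0.75
}}

```text
t: 35.95
eef_pos: [557.6, 37.3, 88.2]
tcp_rot: [3.142, -0.0, 2.635]
ft_force: [-0.3, 0.7, -0.2]
opening: 0.749
grip_force: 0.0
```

Emit:
{"name": "step_arm", "arguments": {
  "increments": [
    {"slide":[0,0,-0.03],"roll":0},
    {"slide":[0,0,-0.08],"roll":0},
    {"slide":[0,0,-0.12],"roll":0},
    {"slide":[0,0,-0.12],"roll":0},
    {"slide":[0,0,-0.12],"roll":0}
  ]
}}

```text
t: 36.58
eef_pos: [557.2, 37.3, 207.6]
tcp_rot: [-3.141, -0.001, 2.635]
ft_force: [-0.9, -0.7, -0.6]
opening: 0.752
grip_force: 0.0
```

```bash
python3 s.py; python3 k.py; python3 -c "
from h import *
c=imaging.read_camera('wrist');save(c,'w9.png')"
```

```text
36.575 [557.192  37.316 207.618] [-3.141 -0.001  2.635] 0.7516052891135725 0.0 F [-0.871 -0.702 -0.573] M [-0.024  0.005 -0.007]
side red [305.455 208.273] 11 r 95.24701013281339 base deg 64.8589387318534
side red [361. 214.] 1 r 68.63081493394465 base deg 276.1137494423273
side red [304.471 227.647] 17 r 98.0116600319949 base deg 107.1020959048108
side green [360.5 226. ] 2 r 69.57986796770791 base deg 239.7275531157664
wrist red [353.422 111.889] 45 r 94.56106758851806 base deg 105.02400245708051
wrist red [252.337 149.341] 208 r 90.83558608195766 base deg 186.34476339302876
wrist red [396.333 154.467] 30 r 94.95650521785328 base deg 62.441597927035986
wrist red [292.  236.5] 2 r 69.07918259384404 base deg 276.32653788919725
wrist green [266.4 211.2] 5 r 70.37105628086503 base deg 239.8158493195544
[ 0.061  0.02  -0.009] 2.635073289333059
36.725 [557.193  37.308 207.065] [-0.363 -0.22   0.114]
side pawl_ball 0.48 [337.4 229.7] [473.353  13.225  90.   ]
side pawl 0.5 [328.5 236.4] [473.061  35.634  52.   ]
scene pawl_ball 0.71 [403.9 277.1] [ 490.896 -329.448   90.   ]
scene pawl 0.51 [310.1 227.3] [476.806  26.268  52.   ]
wrist pawl_ball 0.67 [251.2 146.9] [479.346   5.727  90.   ]
wrist pawl 0.67 [273.7 122.2] [468.298  30.657  52.   ]
```

View pics/w9.png

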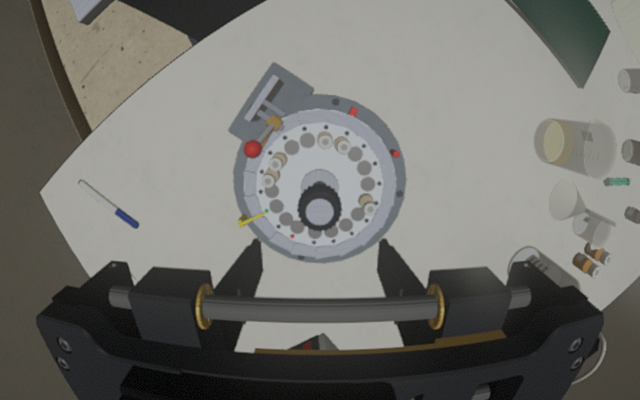

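The picture shows the green mark at (266,211), under the tip of the yellow pointer. The pawl is down, with its ball at (253,149). The gripper is clear of everything and the bystanders have not moved.

```bash
python3 -c "
from h import *
print(env.job_done())"
```

```text
the job is handed in; nothing more can be done
None
```

The job is handed in: the wheel is at the second click with the pawl down and the bystanders looked undisturbed; contact forces, estimated from the wrist moment, were about 5 N on the home stop and 4 N on the pawl at each click, and the hand-in returned no verdict.

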